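# Check two brake levers against their stops

## Task

Check the two sprung hand levers on the test stands, which should stop short of their handlebars. With the outside of the fingers, press the long, ball-ended lever in against its stop, keep it there for a second and let it spring fully back out; then press the short, plain-ended lever in against its stop and finish while still holding it there, so that the gap can be measured. Do not force the levers or take them between the fingers, keep off the bars, and leave everything else where it is.

Things in the scene. Friction and masses are not known exactly. Their poses are not given: they have to be found in the camera images.
- long_stand: Test stand of the long lever, fixed to the worktop: dark steel base plate 120 x 200 x 10 mm with two posts carrying a level handlebar. Origin: centre of the plate's underside; x points from the lever to the bar, away from the robot, y along the bar to the left, z up. Highest point 130 mm.
- long_bar (a point): Handlebar of that stand: aluminium tube 25 mm thick, 220 mm long, with a black rubber grip 28 mm thick. This point: its middle, 110 mm above the worktop and 30 mm behind the stand's origin (+x); runs along the stand's y. Fixed, not to be touched.
- long_pivot (a point): Blade of the long hand lever: 150 mm from pivot to a ball 24 mm thick at its tip. Upright flat aluminium bar 8 mm thick (x), 18 mm high (z), centre 110 mm above the worktop, on the robot's side of the bar, parallel to it when out (65 mm from its axis). This point: the upright pivot at the stand's left end seen from the robot; tip 150 mm away, towards the other end. Axes as the stand's when out.
- long_press (a point): Where to press the long lever: in the middle of its blade's thickness and height, 110 mm from the pivot; the face to press lies 4 mm in front (-x). Turns with the lever; its +x is the direction to push, square to the blade.
- long_lever (a joint): Angle of the long lever, rad: 0 = out (at rest), 0.2 = in, against its hard stop; the press point travels about 22 mm leaving over 10 mm to the bar. A spring returns it; at the press point it takes 1.1 N to start and 2.5 N to reach the rigid stop.
- short_stand: Test stand of the short lever, fixed to the worktop: dark steel base plate 120 x 200 x 10 mm with two posts carrying a level handlebar. Origin: centre of the plate's underside; x points from the lever to the bar, away from the robot, y along the bar to the left, z up. Highest point 130 mm.
- short_bar (a point): Handlebar of that stand: aluminium tube 25 mm thick, 220 mm long, with a black rubber grip 28 mm thick. This point: its middle, 110 mm above the worktop and 30 mm behind the stand's origin (+x); runs along the stand's y. Fixed, not to be touched.
- short_pivot (a point): Blade of the short hand lever: 100 mm long with a plain rounded tip, no ball. Upright flat aluminium bar 8 mm thick (x), 18 mm high (z), centre 110 mm above the worktop, on the robot's side of the bar, parallel to it when out (65 mm from its axis). This point: the upright pivot at the stand's right end seen from the robot; tip 100 mm away, towards the other end. Axes as the stand's when out.
- short_press (a point): Where to press the short lever: in the middle of its blade's thickness and height, 75 mm from the pivot; the face to press lies 4 mm in front (-x). Turns with the lever; its +x is the direction to push, square to the blade.
- short_lever (a joint): Angle of the short lever, rad: 0 = out (at rest), 0.28 = in, against its hard stop; the press point travels about 21 mm leaving over 10 mm to the bar. A spring returns it; at the press point it takes 1.3 N to start and 3.2 N to reach the rigid stop.
- vial_1: Bystander, loose: glass vial with a black cap, 19 x 19 x 58 mm, standing. Origin under its centre.
- kf_clamp: Bystander, loose: metal ring clamp 57 x 88 x 17 mm, lying. Origin under its centre.
- pliers: Bystander, loose: pliers with orange grips 44 x 156 x 13 mm, lying. Origin under their centre.
- beaker: Bystander, loose: small glass beaker 54 mm wide, 70 mm high, standing. Origin under its centre.
- screwdriver: Bystander, loose: small screwdriver, blue handle, 18 x 124 x 17 mm, lying. Origin under its centre.

How it is judged:
By the outcome, as a careful person would: the job done as asked, in the order asked, and still so for the second after the job is handed in, while the arm keeps its last pose, push and grip.
It also fails if it takes over 51 s, if anything falls off the work surface, if the arm or the gripper's body presses on something with over 40 N, if the wrist force passes 120 N, or if a joint passes its speed limit or range.

## Robot

A 6-joint arm with a two-finger parallel gripper is mounted at the origin on a cart in front of the work surface, level with it; the furniture and walls round the work are solid. World frame = base frame: x ahead of the robot, y to its left, z up, the work surface at z = 0. Lengths are in m, angles in degrees, forces in N, time in s.
With the tool pointing down it reaches from about 0.275 to 0.725 m from the base axis. Payload 15.9 kg.
Tool frame: the origin (TCP) lies midway between the tips of the shut fingers; the grasp point (between the pads) lies 19 mm behind it; z points along the fingers, y is the line along which they close (so a half turn about z gives the same grasp; the last joint's range is limited). The gripper opens to 85 mm and grips with 20 to 120 N. Pads are 22 mm wide; open, the fingers measure 114 mm over their backs; the gripper's body (76 mm by 85 mm) begins 54 mm behind the grasp point. The pads swing forward as they close: fully open they stand 13 mm farther back than shut.
Start: joints at [67.552, 12.198, -1.971, 75.831, 0, 90], TCP at [0.191, 0.462, 0.231] pointing down, gripper open.
Joint ranges: [-170.91, 170.91], [-42.67, 98.43], [-65.05, 77.54], [-120.47, 116.71], [-90, 82.35], [-180, 180]. Speed limits (degrees/s): [108.29, 108.29, 136.94, 147.25, 180, 180].

## Interface

Orientations are given as a 3x3 rotation matrix whose columns are the frame's x, y, z axes.
In Python, from bench import * gives the robot as it stands.
- The arm moves only by the shell command python3 -m pendant 'ROWS' [OPENING] [FORCE]. ROWS is JSON, a list of rows, each a list of 6 numbers: the shift along the tool's x, y, z in cm, then the turn, a rotation vector about the tool's x, y, z in rad. A call has exactly 5 rows; each row is the pose to reach, as a shift and turn from the pose commanded when the call began, along the tool's axes at that moment; what a row does not reach only later rows make up. A row lasts 1/12 s, in which the tool goes at most 41.7 mm and 7.16 degrees, less where a joint would pass 70% of its speed; a pose out of reach is approached as far as the arm can. A call with a gripper value outside its range is refused whole. OPENING is the opening, from 0 (shut) to 1 (fully open), set as the call begins (- or left out, the last holds). The fingers move at their own pace and stop on an object; FORCE is the grip in N (left out, the last holds). Time passes only in rows, so rows that repeat a pose let the fingers close, or fill a call up. It gives the time, the measured TCP pose, the force, the opening and the grip force at its end, in the units of the state.
- get_obs(): the state, without advancing time (a new reading comes with each control period).
- read_camera(name): name is "scene" or "top" or "wrist"; returns the picture (400x640x3 uint8, red, green, blue); there is no depth.
- get_calibration(name): a dict with "fx", "fy", "cx", "cy" (pixels), "D" ([k1, k2, p1, p2, k3] as OpenCV has them; the pictures are not rectified), "rvec" (rotation vector, rad) and "tvec" (3), from world to camera coordinates, as OpenCV has them; the wrist camera has in their place "mount" (4x4, takes a point from camera to tool coordinates, whose origin is the TCP and whose axes are the flange's). Camera axes: x right, y down, z forward; pixel columns grow to the right and rows downward; lengths in m; the calibration is good to about 2 mm. A picture is of the moment at which its call begins: read the wrist's pose just before it. get_calibration takes no time and is no camera call.
- finish_job(): hands the job in; it is judged then, once.
Trained networks look in the newest picture that a camera, given by its name, has taken for a name from the list of things; names that differ only in an ending like _2 or _b are one class to them, and where a whole thing is asked for, a point or a joint stands for the part that bears it (a point fixed in the world has none). Each returns a list of dicts, best first, with "confidence" (0 to 1); they miss things now and then, are a little off and sometimes report something else, mostly with a low value. They report only what shows in the picture. A call takes as long as a camera call.
- recognise(camera, label): "box" ([left, top, width, height] in pixels, round what is visible of it).
The state is a dict: "time": time; "joints": joint angles; "joint_vel": joint speeds; "effort": joint torques, N m; "eef_pos": TCP position; "eef_rot": TCP orientation; "force": force on the tool from outside, world axes, zero at the start; "wrist_torque": the same for the moment, N m; "finger_gap": finger opening in m; "grasp_force": force on a finger pad.
Only numpy, scipy, OpenCV 4.12 (cv2) and the standard library are available. Lean on these libraries where they do the work, as an engineer would, in place of code of your own. Each camera call takes 0.05 s, during which the arm holds its last target. There are 200 camera calls.

## Working session

There is one attempt and no reset: what is moved stays moved. The work goes in short steps, Python scripts to look and compute and a shell command to move; the robot and the scene stay as the last step left them, time stands still between calls to the robot, and variables do not carry over. Pictures are saved under pics/ and viewed, at most 10 in all, crops included, and the job is handed in when it is done.

```bash
mkdir -p pics; python3 - <<'E'
from bench import *
import cv2,numpy as np
o=get_obs();print(o['time'],o['eef_pos'],np.round(o['eef_rot'],3).tolist(),o['finger_gap'])
for c in ['scene','top']:
    im=read_camera(c);cv2.imwrite(f'pics/{c}.png',im[:,:,::-1])
    k=get_calibration(c);print(c,k)
E
```

```text
0.0 [0.19079591 0.46180905 0.2308261 ] [[-0.924, 0.382, -0.0], [0.382, 0.924, -0.001], [-0.0, -0.001, -1.0]] 0.08505401553938907
scene {'fx': 371.98706708194976, 'fy': 371.98706708194976, 'cx': 316.0265021530531, 'cy': 194.27930259157208, 'D': array([-0.0111573,  0.       ,  0.       ,  0.       ,  0.       ]), 'rvec': array([ 2.18470578, -0.56444208,  0.26771214]), 'tvec': array([-0.45077624,  0.29312638,  0.78509272])}
top {'fx': 419.9904246513416, 'fy': 419.9904246513416, 'cx': 323.80631019454177, 'cy': 204.97087941906778, 'D': array([0.01349786, 0.        , 0.        , 0.        , 0.        ]), 'rvec': array([ 2.18976732, -2.13368194,  0.14455475]), 'tvec': array([0.05418758, 0.59088538, 1.32079883])}
```

View pics/top.png

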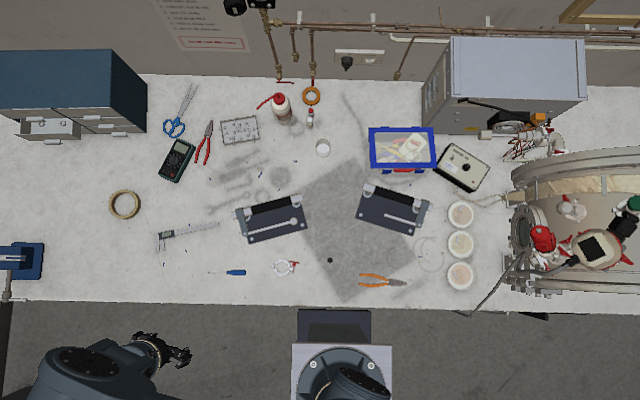

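View pics/scene.png

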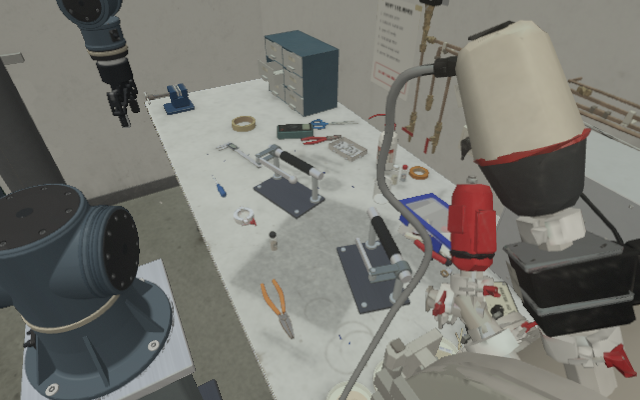

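The top view shows the long stand near (272,220), with its ball at (293,222), and the short stand near (393,207). The vial is at about (330,260), the clamp at (285,267) and the pliers at (382,281). I'll zoom in.

```bash
python3 - <<'E'
import cv2
im=cv2.imread('pics/top.png')
c=im[170:270,225:440];cv2.imwrite('pics/topc.png',cv2.resize(c[:,:],None,fx=3.7,fy=3.7,interpolation=cv2.INTER_CUBIC))
im=cv2.imread('pics/scene.png')
c=im[135:315,240:420];cv2.imwrite('pics/scc.png',cv2.resize(c,None,fx=3.3,fy=3.3,interpolation=cv2.INTER_CUBIC))
E
```

```text
(no output)
```

View pics/topc.png

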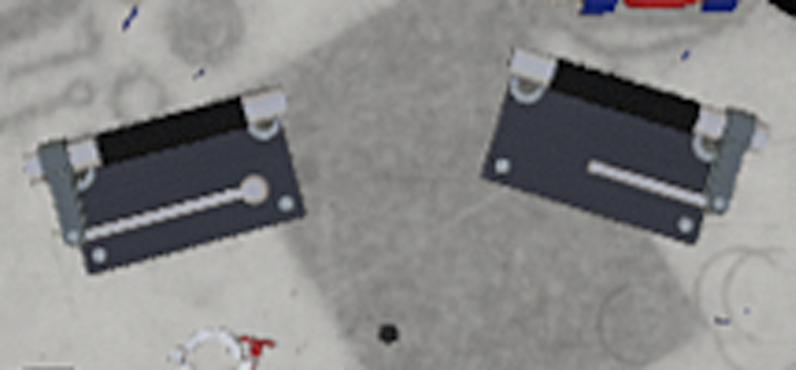

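View pics/scc.png

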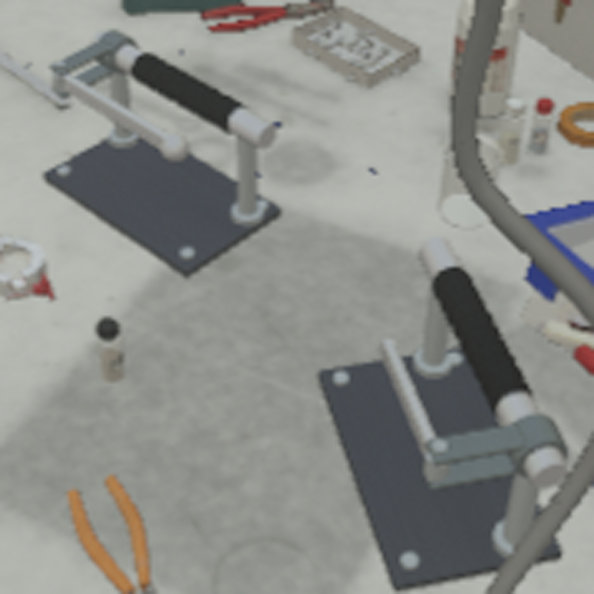

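Both levers show clearly. In the top crop the long ball is at (255,189) and its pivot at (72,237); the short tip is at (592,167) and its pivot at (719,204). I'll fit the stand poses to these points.

```bash
cat > h.py <<'E'
from bench import *
import cv2,numpy as np
from scipy.optimize import least_squares
def proj(c,P):
    k=get_calibration(c);K=np.array([[k['fx'],0,k['cx']],[0,k['fy'],k['cy']],[0,0,1]])
    return cv2.projectPoints(np.float64(P).reshape(-1,1,3),k['rvec'],k['tvec'],K,k['D'])[0][:,0]
def Rz(a): return np.array([[np.cos(a),-np.sin(a),0],[np.sin(a),np.cos(a),0],[0,0,1]])
E
python3 - <<'E'
from h import *
T=lambda u,v:(u/3.7+225,v/3.7+170)
S=lambda u,v:(u/3.3+240,v/3.3+135)
# pts: (kind, xyz, uv); 'piv' uses parameter p for y
long=[('top',(-60,100,10),T(92,273),0),('top',(-60,-100,10),T(304,213),0),('top',(-35,-150,110),T(255,189),1),('top',(-35,0,119),T(72,237),1),
('scene',(-60,100,10),S(45,177),0),('scene',(-60,-100,10),S(188,273),0),('scene',(60,-100,10),S(280,212),0),('scene',(-35,-150,110),S(176,146),1)]
short=[('top',(-60,100,10),T(483,178),0),('top',(-60,-100,10),T(696,243),0),('top',(-35,98,119),T(592,167),1),('top',(-35,0,122),T(719,204),1),
('scene',(-60,100,10),S(320,375),0),('scene',(-60,-100,10),S(398,590),0),('scene',(60,-100,10),S(560,550),0),('scene',(-35,98,119),S(388,345),1)]
for n,pts,p0,g,t in(('long',long,.1,.11,-1),('short',short,-.1,.075,1)):
    def f(q):
        r=[]
        for c,P,uv,fl in pts:
            P=np.array(P)/1000.; P[1]+=q[3]*fl
            w=Rz(q[2])@P+[q[0],q[1],0]; r.append(proj(c,w)[0]-uv)
        return np.ravel(r)
    s=least_squares(f,[.4,0,0,p0],loss='soft_l1');q=s.x
    print(n,'xy',q[:2],'yaw',np.degrees(q[2]),'pivy',q[3]);print(np.round(f(q).reshape(-1,2),1).tolist())
    for nm,P in(('pivot',(-.035,q[3],.11)),('press',(-.035,q[3]+t*g,.11)),('tip',(-.035,q[3]+t*(.15 if t<0 else .1),.11)),('bar',(.03,0,.11))):
        print(nm,Rz(q[2])@P+[q[0],q[1],0])
E
```

```text
long xy [0.54511513 0.22853729] yaw 16.794793224798983 pivy 0.0894776709991112
[[-0.2, 0.1], [1.9, 0.1], [-0.3, -0.2], [0.6, -0.3], [-0.8, -1.0], [-0.1, -0.1], [1.0, -0.9], [-1.0, 0.3]]
pivot [0.48575392 0.30408529 0.11      ]
press [0.51753785 0.19877726 0.11      ]
tip [0.52909564 0.16048343 0.11      ]
bar [0.5738355  0.23720563 0.11      ]
short xy [ 0.58260934 -0.14857214] yaw -15.645106400634493 pivy -0.08238337907156724
[[0.0, 0.0], [1.1, 0.4], [2.7, 0.0], [-0.2, -0.5], [-1.7, -1.1], [-0.7, -0.7], [1.3, 0.6], [-0.0, -0.7]]
pivot [ 0.52668908 -0.21846453  0.11      ]
press [ 0.54691493 -0.14624324  0.11      ]
tip [ 0.55365688 -0.12216948  0.11      ]
bar [ 0.61149785 -0.15666248  0.11      ]
```

```bash
cat > go.py <<'E'
import sys
from h import *
from scipy.spatial.transform import Rotation as Ro
# go.py x y z yaw : tool y axis at yaw (deg), tool down
def delta(x,y,z,yaw):
    o=get_obs();R=np.array(o['eef_rot']);a=np.radians(yaw)
    Y=np.array([np.cos(a),np.sin(a),0]);Z=np.array([0,0,-1.]);G=np.c_[np.cross(Y,Z),Y,Z]
    d=R.T@(np.array([x,y,z])-o['eef_pos'])*100;w=Ro.from_matrix(R.T@G).as_rotvec()
    print(round(o['time'],2),'shift',d.round(2),'turn',w.round(3),'F',np.round(o['force'],1),'gap',round(o['finger_gap'],3))
if __name__=='__main__': delta(*map(float,sys.argv[1:]))
E
python3 go.py .455 .18 .17 22
```

```text
0.1 shift [-35.18 -15.96   6.1 ] turn [-0.001  0.     0.795] F [ 0.6  0.9 -0. ] gap 0.086
```

```bash
python3 -m pendant '[[-3.5,-1.6,0.6,0,0,0.08],[-7,-3.2,1.2,0,0,0.16],[-10.5,-4.8,1.8,0,0,0.24],[-14,-6.4,2.4,0,0,0.32],[-17.5,-8,3,0,0,0.4]]' 0 20; python3 go.py .455 .18 .17 22
```

```text
time: 0.52
eef_pos: [0.3228, 0.3198, 0.2009]
eef_rot: [[-0.7, 0.714, -0.0], [0.714, 0.7, -0.0], [0.0, -0.0, -1.0]]
force: [1.4, -0.3, 0.3]
finger_gap: 0.0256
grasp_force: 0.0
0.52 shift [-19.24  -0.34   3.09] turn [-0.     0.     0.392] F [ 1.4 -0.3  0.3] gap 0.026
```

```bash
python3 -m pendant '[[-3.85,-0.1,0.6,0,0,0.08],[-7.7,-0.2,1.2,0,0,0.16],[-11.5,-0.2,1.8,0,0,0.24],[-15.4,-0.3,2.4,0,0,0.32],[-19.2,-0.3,3.1,0,0,0.39]]'; python3 -m pendant '[[0,0,0,0,0,0],[0,0,0,0,0,0],[0,0,0,0,0,0],[0,0,0,0,0,0],[0,0,0,0,0,0]]'; python3 - <<'E'
from h import *
from go import delta
delta(.47,.184,.09,22)
o=get_obs();R=np.array(o['eef_rot']);p=np.array(o['eef_pos'])
im=read_camera('wrist')
k=get_calibration('wrist');print(np.round(k['mount'],3).tolist())
cv2.imwrite('pics/w1.png',im[:,:,::-1])
np.savez('w1.npz',R=R,p=p)
K=np.array([[k['fx'],0,k['cx']],[0,k['fy'],k['cy']],[0,0,1]])
M=np.array(k['mount']);T=np.eye(4);T[:3,:3]=R;T[:3,3]=p;C=np.linalg.inv(T@M)
for n,P in dict(pivot=[.4858,.3041,.119],press=[.5175,.1988,.119],tip=[.5291,.1605,.11],bar=[.5738,.2372,.124]).items():
    print(n,cv2.projectPoints(np.array([[P]]),cv2.Rodrigues(C[:3,:3])[0],C[:3,3],K,k['D'])[0].ravel().round())
E
```

```text
time: 0.93
eef_pos: [0.4558, 0.1807, 0.17]
eef_rot: [[-0.375, 0.927, -0.0], [0.927, 0.375, -0.0], [-0.0, -0.0, -1.0]]
force: [0.3, 0.6, -0.1]
finger_gap: 0.0002
grasp_force: 0.0
time: 1.35
eef_pos: [0.4543, 0.1835, 0.1705]
eef_rot: [[-0.381, 0.925, 0.0], [0.925, 0.381, 0.0], [0.0, 0.0, -1.0]]
force: [-0.1, -0.2, 0.5]
finger_gap: -0.0002
grasp_force: 0.0
1.35 shift [-0.55  1.47  8.05] turn [ 0.    -0.     0.007] F [-0.1 -0.2  0.5] gap -0.0
[[0.001, -0.953, -0.303, 0.078], [1.0, 0.001, -0.0, 0.001], [0.001, -0.303, 0.953, -0.142], [0.0, 0.0, 0.0, 1.0]]
pivot [437.  61.]
press [403. 228.]
tip [390. 270.]
bar [504. 212.]
```

View pics/w1.png

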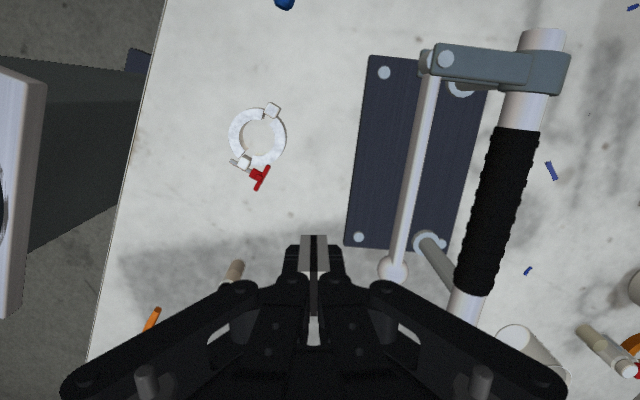

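The wrist view shows the ball at (393,271) and the pivot at (448,59), against predictions of (390,270) and (437,61), so the estimate holds. I'll descend in front of the press point.

```bash
python3 -m pendant '[[-0.1,0.3,1.6,0,0,0],[-0.2,0.6,3.2,0,0,0],[-0.3,0.9,4.8,0,0,0],[-0.45,1.2,6.4,0,0,0],[-0.55,1.45,7.8,0,0,0]]'; python3 -m pendant '[[0,0,0,0,0,0],[0,0,0,0,0,0],[0,0,0,0,0,0],[0,0,0,0,0,0],[0,0,0,0,0,0]]'; python3 go.py .499 .193 .092 22
```

```text
time: 1.82
eef_pos: [0.47, 0.1836, 0.0916]
eef_rot: [[-0.381, 0.925, 0.0], [0.925, 0.381, -0.0], [-0.0, 0.0, -1.0]]
force: [-0.0, -0.2, -0.2]
finger_gap: 0.0001
grasp_force: 0.0
time: 2.23
eef_pos: [0.4707, 0.1833, 0.0932]
eef_rot: [[-0.38, 0.925, 0.001], [0.925, 0.38, 0.001], [-0.0, 0.001, -1.0]]
force: [-0.2, -0.3, 0.3]
finger_gap: 0.0
grasp_force: 0.0
2.23 shift [-0.18  2.98  0.13] turn [0.001 0.    0.005] F [-0.2 -0.3  0.3] gap 0.0
```

```bash
python3 -m pendant '[[0,0.6,0,0,0,0],[-0.1,1.2,0,0,0,0],[-0.1,1.8,0,0,0,0],[-0.1,2.3,0,0,0,0],[-0.1,2.5,0,0,0,0]]'; for i in 1 2 3; do python3 -m pendant '[[0,0.1,0,0,0,0],[0,0.2,0,0,0,0],[0,0.3,0,0,0,0],[0,0.4,0,0,0,0],[0,0.4,0,0,0,0]]' | grep -E 'time|pos|force'; done
```

```text
time: 2.65
eef_pos: [0.4948, 0.1919, 0.0922]
eef_rot: [[-0.379, 0.925, 0.0], [0.925, 0.379, 0.0], [-0.0, 0.0, -1.0]]
force: [0.3, 0.7, 0.0]
finger_gap: -0.0001
grasp_force: 0.0
time: 3.07
eef_pos: [0.4976, 0.1931, 0.0923]
force: [-0.6, -0.1, -0.0]
grasp_force: 0.0
time: 3.48
eef_pos: [0.5013, 0.1946, 0.0923]
force: [-1.3, -1.0, 0.8]
grasp_force: 0.6
time: 3.9
eef_pos: [0.5051, 0.1961, 0.0923]
force: [-0.6, -1.9, -0.2]
grasp_force: 0.7
```

```bash
python3 -m pendant '[[0,0.2,0,0,0,0],[0,0.4,0,0,0,0],[0,0.6,0,0,0,0],[0,0.8,0,0,0,0],[0,0.9,0,0,0,0]]'| grep -E 'time|pos|force'; for i in 1 2 ; do python3 -m pendant '[[0,0.1,0,0,0,0],[0,0.2,0,0,0,0],[0,0.2,0,0,0,0],[0,0.2,0,0,0,0],[0,0.2,0,0,0,0]]' | grep -E 'time|pos|force'; done
python3 - <<'E'
from h import *
F=[]
im=read_camera('wrist');cv2.imwrite('pics/w2.png',im[:,:,::-1]);print(get_obs()['force'])
E
```

```text
time: 4.32
eef_pos: [0.5136, 0.1996, 0.0922]
force: [-0.7, -2.6, 0.2]
grasp_force: 1.1
time: 4.73
eef_pos: [0.5151, 0.2002, 0.0923]
force: [-0.7, -1.6, 0.8]
grasp_force: 1.2
time: 5.15
eef_pos: [0.517, 0.201, 0.0923]
force: [-2.5, -1.7, -1.2]
grasp_force: 1.3
[-2.01221732 -2.62606496  0.48513376]
```

View pics/w2.png

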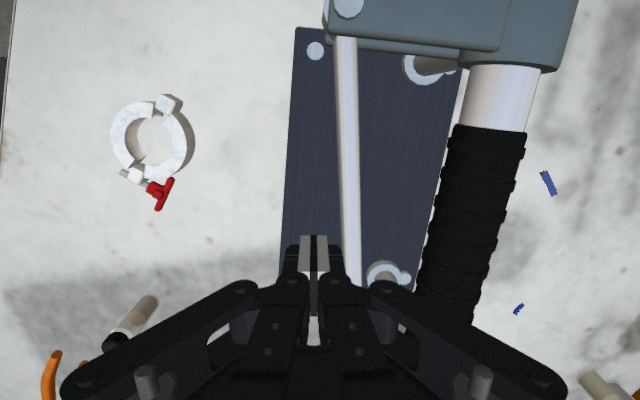

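The lever is partly in: the blade runs from (345,40) to (352,270) and is closing on the bar. I'll take small steps until the force jumps.

```bash
for i in 1 2 3; do python3 -m pendant '[[0,0.1,0,0,0,0],[0,0.15,0,0,0,0],[0,0.15,0,0,0,0],[0,0.15,0,0,0,0],[0,0.15,0,0,0,0]]' | grep -E 'time|pos|force'; done
```

```text
time: 5.62
eef_pos: [0.5184, 0.2016, 0.0923]
force: [-2.0, -2.0, -0.3]
grasp_force: 1.3
time: 6.03
eef_pos: [0.5198, 0.2022, 0.0923]
force: [-3.0, -1.4, -0.2]
grasp_force: 1.3
time: 6.45
eef_pos: [0.521, 0.2028, 0.0922]
force: [-3.6, -1.0, 0.1]
grasp_force: 2.4
```

```bash
for i in 1 2; do python3 -m pendant '[[0,0.05,0,0,0,0],[0,0.05,0,0,0,0],[0,0.05,0,0,0,0],[0,0.05,0,0,0,0],[0,0.05,0,0,0,0]]' | grep -E 'time|pos|force'; done
```

```text
time: 6.87
eef_pos: [0.5212, 0.2029, 0.0922]
force: [-6.7, -2.3, 2.1]
grasp_force: 3.4
time: 7.28
eef_pos: [0.5214, 0.203, 0.0922]
force: [-9.2, -2.8, 3.0]
grasp_force: 4.4
```

It's against the stop: the force is rising while the position stays fixed. I'll ease off slightly, hold, then let it spring out.

```bash
python3 -m pendant '[[0,-0.03,0,0,0,0],[0,-0.03,0,0,0,0],[0,-0.03,0,0,0,0],[0,-0.03,0,0,0,0],[0,-0.03,0,0,0,0]]'| grep -E 'time|pos|force';for i in 1 2 3; do python3 -m pendant '[[0,0,0,0,0,0],[0,0,0,0,0,0],[0,0,0,0,0,0],[0,0,0,0,0,0],[0,0,0,0,0,0]]' | grep -E 'time|pos|force'; done
for i in 1 2 ; do python3 -m pendant '[[0,-0.4,0,0,0,0],[0,-0.8,0,0,0,0],[0,-1.3,0,0,0,0],[0,-1.8,0,0,0,0],[0,-2.3,0,0,0,0]]' | grep -E 'time|pos|force'; done
python3 -m pendant '[[0,-0.3,0,0,0,0],[0,-0.5,0,0,0,0],[0,-0.5,0,0,0,0],[0,-0.5,0,0,0,0],[0,-0.5,0,0,0,0]]' | grep -E 'time|pos|force'
python3 - <<'E'
from h import *
for c in ('wrist','top'):
    cv2.imwrite(f'pics/{c}3.png',read_camera(c)[:,:,::-1])
a=cv2.imread('pics/wrist3.png');b=cv2.imread('pics/top3.png')[170:270,225:345]
cv2.imwrite('pics/m3.png',np.vstack([cv2.resize(a,(480,300)),cv2.resize(b,(345,288))[:, :] if 0 else cv2.copyMakeBorder(cv2.resize(b,(345,288)),0,0,0,135,0)]))
E
python3 go.py .455 .18 .2 22
```

```text
time: 7.7
eef_pos: [0.5213, 0.2029, 0.0922]
force: [-7.3, -1.7, 2.7]
grasp_force: 3.8
time: 8.12
eef_pos: [0.5213, 0.2029, 0.0922]
force: [-8.6, -2.2, 2.0]
grasp_force: 3.8
time: 8.53
eef_pos: [0.5213, 0.2029, 0.0922]
force: [-7.9, -0.9, 1.8]
grasp_force: 3.8
time: 8.95
eef_pos: [0.5213, 0.2029, 0.0922]
force: [-8.1, -1.2, 1.8]
grasp_force: 3.8
time: 9.37
eef_pos: [0.5002, 0.1942, 0.0924]
force: [0.5, -0.1, 1.1]
grasp_force: 0.0
time: 9.78
eef_pos: [0.4789, 0.1854, 0.0924]
force: [0.3, -0.4, 0.8]
grasp_force: 0.0
time: 10.2
eef_pos: [0.4748, 0.1838, 0.0923]
force: [-0.1, -0.5, 0.0]
grasp_force: 0.0
10.3 shift [  0.4   -1.97 -10.77] turn [0.    0.    0.005] F [ 0.2  0.4 -0.5] gap 0.0
```

View pics/m3.png

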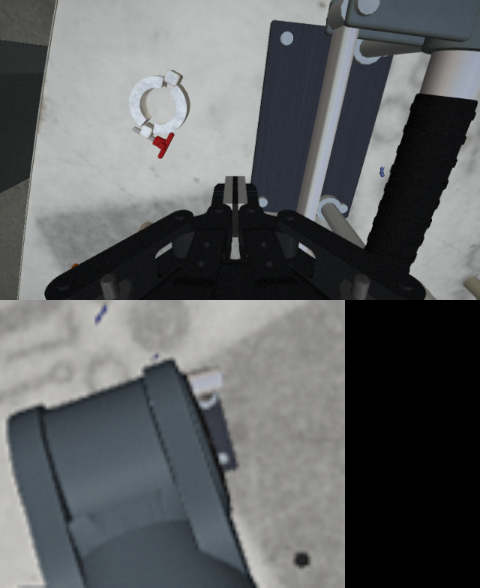

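The lever is fully out again, with its blade parallel to the bar. I'll lift and move to the short lever.

```bash
python3 -m pendant '[[0.1,-0.5,-2.5,0,0,0],[0.2,-1,-5,0,0,0],[0.3,-1.5,-7.5,0,0,0],[0.4,-2,-9.5,0,0,0],[0.4,-2,-10,0,0,0]]'| grep -E 'time|pos|force'; python3 go.py .486 -.129 .19 -22
```

```text
time: 10.72
eef_pos: [0.4553, 0.1802, 0.1955]
force: [0.1, 0.6, -0.9]
grasp_force: 0.0
10.72 shift [-29.77  -8.89   0.51] turn [ 0.004 -0.002  0.773] F [ 0.1  0.6 -0.9] gap 0.0
```

```bash
python3 -m pendant '[[-3,-0.9,0,0,0,0.08],[-6,-1.8,0,0,0,0.16],[-9,-2.7,0,0,0,0.23],[-12,-3.6,0.2,0,0,0.31],[-15,-4.5,0.2,0,0,0.39]]'| grep -E 'time|pos|force'; python3 go.py .486 -.129 .19 -22
```

```text
time: 11.13
eef_pos: [0.4697, 0.0225, 0.1895]
force: [-0.4, 1.5, -0.4]
grasp_force: 0.0
11.13 shift [-15.14   1.7   -0.05] turn [-0.001  0.     0.379] F [-0.4  1.5 -0.4] gap 0.0
```

```bash
python3 -m pendant '[[-3,0.3,0,0,0,0.08],[-6,0.7,0,0,0,0.15],[-9,1,0,0,0,0.23],[-12,1.4,0,0,0,0.31],[-15.1,1.7,0,0,0,0.38]]'| grep -E 'time|pos|force'; python3 -m pendant '[[0,0,0,0,0,0],[0,0,0,0,0,0],[0,0,0,0,0,0],[0,0,0,0,0,0],[0,0,0,0,0,0]]'>/dev/null; python3 - <<'E'
from h import *
from go import delta
delta(.499,-.132,.092,-22)
o=get_obs();R=np.array(o['eef_rot']);p=np.array(o['eef_pos']);print(p)
im=read_camera('wrist');k=get_calibration('wrist')
cv2.imwrite('pics/w4.png',im[:,:,::-1])
K=np.array([[k['fx'],0,k['cx']],[0,k['fy'],k['cy']],[0,0,1]])
M=np.array(k['mount']);T=np.eye(4);T[:3,:3]=R;T[:3,3]=p;C=np.linalg.inv(T@M)
for n,P in dict(pivot=[.5267,-.2185,.119],press=[.547,-.1462,.119],tip=[.5537,-.1222,.119],bar=[.6115,-.1567,.124]).items():
    print(n,cv2.projectPoints(np.array([[P]]),cv2.Rodrigues(C[:3,:3])[0],C[:3,3],K,k['D'])[0].ravel().round())
E
```

```text
time: 11.55
eef_pos: [0.4867, -0.1286, 0.1896]
force: [0.3, 0.4, 0.3]
grasp_force: 0.0
11.97 shift [-0.09  1.36  9.82] turn [-0.    -0.     0.005] F [-0.2 -1.  -0.5] gap -0.0
[ 0.48673469 -0.12619799  0.19020311]
pivot [398. 286.]
press [397. 201.]
tip [396. 169.]
bar [487. 185.]
```

View pics/w4.png

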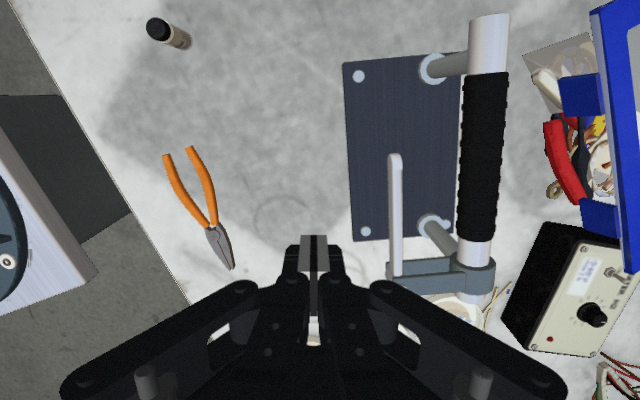

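The short lever's tip is at (395,153), against a prediction of (396,169). The blade therefore sits about 5 mm further towards +y, after allowing for the rounded tip. I'll shift the press point and descend.

```bash
python3 go.py .502 -.121 .092 -25
```

```text
12.02 shift [1.05 1.22 9.83] turn [ 0.    -0.     0.057] F [-0.3  0.5  0.1] gap 0.0
```

```bash
python3 -m pendant '[[0.3,0.2,2,0,0,0.015],[0.5,0.5,4,0,0,0.03],[0.7,0.8,6,0,0,0.04],[0.9,1,8,0,0,0.055],[1,1.2,9.8,0,0,0.055]]'| grep -E 'time|pos|force'; python3 -m pendant '[[0,0.4,0,0,0,0],[0,0.9,0,0,0,0],[0,1.4,0,0,0,0],[0,1.9,0,0,0,0],[0,2.2,0,0,0,0]]'| grep -E 'time|pos|force'; for i in 1 2 3; do python3 -m pendant '[[0,0.1,0,0,0,0],[0,0.2,0,0,0,0],[0,0.3,0,0,0,0],[0,0.4,0,0,0,0],[0,0.4,0,0,0,0]]' | grep -E 'time|pos|force'; done
```

```text
time: 12.43
eef_pos: [0.5016, -0.1214, 0.0912]
force: [0.3, 0.3, -0.1]
grasp_force: 0.0
time: 12.85
eef_pos: [0.5229, -0.132, 0.0934]
force: [0.4, 0.1, -1.0]
grasp_force: 0.0
time: 13.27
eef_pos: [0.5252, -0.1333, 0.0924]
force: [0.3, -1.0, 0.3]
grasp_force: 0.0
time: 13.68
eef_pos: [0.5289, -0.135, 0.0923]
force: [-0.3, -0.9, -0.4]
grasp_force: 0.0
time: 14.1
eef_pos: [0.5325, -0.1366, 0.0922]
force: [-0.4, 1.9, 0.0]
grasp_force: 0.7
```

```bash
python3 -m pendant '[[0,0.2,0,0,0,0],[0,0.5,0,0,0,0],[0,0.8,0,0,0,0],[0,1.0,0,0,0,0],[0,1.1,0,0,0,0]]'| grep -E 'time|pos|force'; for i in 1 2 3; do python3 -m pendant '[[0,0.1,0,0,0,0],[0,0.15,0,0,0,0],[0,0.15,0,0,0,0],[0,0.15,0,0,0,0],[0,0.15,0,0,0,0]]' | grep -E 'time|pos|force'; done
python3 - <<'E'
from h import *
cv2.imwrite('pics/w5.png',read_camera('wrist')[:,:,::-1])
E
```

```text
time: 14.52
eef_pos: [0.5427, -0.1413, 0.0922]
force: [-1.0, 3.1, 0.5]
grasp_force: 1.3
time: 14.93
eef_pos: [0.5436, -0.1418, 0.0923]
force: [-1.4, 3.1, -0.4]
grasp_force: 1.3
time: 15.35
eef_pos: [0.5451, -0.1425, 0.0923]
force: [-1.3, 2.8, -0.1]
grasp_force: 1.4
time: 15.77
eef_pos: [0.5464, -0.1432, 0.0923]
force: [-2.0, 3.5, -0.7]
grasp_force: 1.5
```

View pics/w5.png

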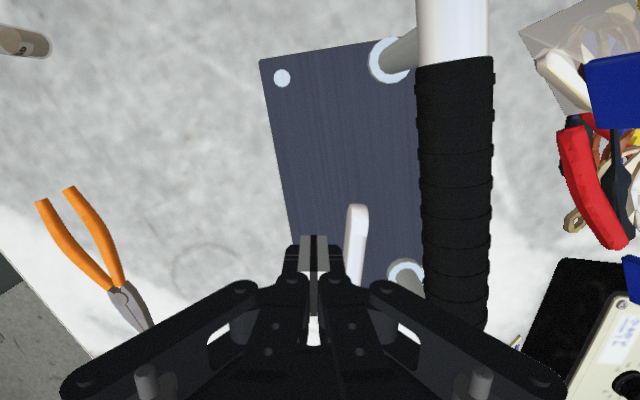

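The finger's outside is on the blade, whose tip is at (357,205), well clear of the bar at about (420,205). I'll continue to the stop.

```bash
for i in 1 2 3; do python3 -m pendant '[[0,0.05,0,0,0,0],[0,0.1,0,0,0,0],[0,0.1,0,0,0,0],[0,0.1,0,0,0,0],[0,0.1,0,0,0,0]]' | grep -E 'time|pos|force'; done
```

```text
time: 16.23
eef_pos: [0.5473, -0.1436, 0.0923]
force: [-1.7, 3.0, -0.7]
grasp_force: 1.6
time: 16.65
eef_pos: [0.5483, -0.144, 0.0923]
force: [-1.4, 3.2, -0.8]
grasp_force: 1.6
time: 17.07
eef_pos: [0.5492, -0.1445, 0.0923]
force: [-2.0, 2.8, -1.2]
grasp_force: 1.6
```

```bash
for i in 1 2 ; do python3 -m pendant '[[0,0.05,0,0,0,0],[0,0.1,0,0,0,0],[0,0.1,0,0,0,0],[0,0.1,0,0,0,0],[0,0.1,0,0,0,0]]' | grep -E 'time|pos|force'; done
```

```text
time: 17.48
eef_pos: [0.55, -0.1449, 0.0923]
force: [-2.5, 2.5, 0.5]
grasp_force: 1.7
time: 17.9
eef_pos: [0.5509, -0.1453, 0.0923]
force: [-4.0, 2.2, -0.1]
grasp_force: 2.2
```

```bash
for i in 1 2 ; do python3 -m pendant '[[0,0.05,0,0,0,0],[0,0.05,0,0,0,0],[0,0.05,0,0,0,0],[0,0.05,0,0,0,0],[0,0.05,0,0,0,0]]' | grep -E 'time|pos|force'; done;  python3 -m pendant '[[0,0.03,0,0,0,0],[0,0.03,0,0,0,0],[0,0.03,0,0,0,0],[0,0.03,0,0,0,0],[0,0.03,0,0,0,0]]' | grep -E 'time|pos|force'
```

```text
time: 18.32
eef_pos: [0.551, -0.1454, 0.0922]
force: [-6.9, 1.7, 1.2]
grasp_force: 3.4
time: 18.73
eef_pos: [0.5512, -0.1455, 0.0922]
force: [-8.5, 2.6, 2.5]
grasp_force: 4.5
time: 19.15
eef_pos: [0.5513, -0.1455, 0.0922]
force: [-10.3, 4.2, 3.1]
grasp_force: 5.2
```

The short lever is firmly on its stop. I'll ease slightly, let it settle and hand in.

```bash
python3 -m pendant '[[0,-0.03,0,0,0,0],[0,-0.03,0,0,0,0],[0,-0.03,0,0,0,0],[0,-0.03,0,0,0,0],[0,-0.03,0,0,0,0]]' | grep -E 'time|pos|force'; for i in 1 2 3; do python3 -m pendant '[[0,0,0,0,0,0],[0,0,0,0,0,0],[0,0,0,0,0,0],[0,0,0,0,0,0],[0,0,0,0,0,0]]' | grep -E 'time|pos|force'; done; python3 -c "
from bench import *
print(finish_job())"
```

```text
time: 19.57
eef_pos: [0.5512, -0.1455, 0.0922]
force: [-8.3, 3.0, 2.3]
grasp_force: 4.5
time: 19.98
eef_pos: [0.5512, -0.1455, 0.0922]
force: [-7.9, 3.6, 2.8]
grasp_force: 4.5
time: 20.4
eef_pos: [0.5512, -0.1455, 0.0922]
force: [-8.1, 3.7, 3.6]
grasp_force: 4.5
time: 20.82
eef_pos: [0.5512, -0.1455, 0.0922]
force: [-8.5, 4.0, 2.3]
grasp_force: 4.5
the job is handed in; nothing more can be done
None
```

The long lever was pressed to its stop, held for over a second and seen back out; the short lever is now held against its stop at about 9 N, and the job was handed in at about 21 s (no verdict returned).

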